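Move the good cover from the scrap latch to the repaired latch and hold it down

ROBOT

A 6-joint arm with a two-finger parallel gripper is mounted at the origin on the work surface. World frame = base frame: x ahead of the robot, y to its left, z up, the work surface at z = 0. Lengths are in m, angles in rad, forces in N, time in s.
With the tool pointing down it reaches from about 0.375 to 0.9 m from the base axis. Payload 3.1 kg.
Tool frame: the origin (TCP) lies midway between the tips of the shut fingers; the grasp point (between the pads) lies 19 mm behind it; z points along the fingers, y is the direction in which the jaws open and shut (so a half turn about z gives the same grasp; the last joint's range is limited). The gripper opens to 87 mm and grips with 3 to 60 N. Pads are 19 mm wide; open, the fingers measure 117 mm over their backs; the gripper's body (75 mm by 190 mm) begins 51 mm behind the grasp point.
Start: joints at [1.155, 0.527, 1.433, -0, 1.181, -0.178], TCP at [0.147, 0.608, 0.223] pointing down, gripper open.
Joint ranges: [-3.08, 3.08], [-0.75, 2.2], [0.22, 2.44], [-1.43, 4.57], [0, 2.65], [-2.85, 2.85]. Speed limits (rad/s): [2.79, 2.79, 3.14, 3.14, 3.14, 3.14].

INTERFACE

Orientations are given as a unit quaternion [x, y, z, w].
In Python, from rig import robot gives the robot as it stands.
- The arm moves only by the tool move_arm, never from a script. Its argument "rows" is one flat list of numbers, 7 for each row, row after row: the shift along the world's x, y, z in mm, then the turn, a rotation vector about the world's x, y, z in rad, then the closure, from 0 (fully open) to 1 (shut). A call has 1 to 12 rows; each row shifts and turns the commanded pose from where the row before left it; what a row does not reach is not made up. A row lasts 1/10 s, in which the tool goes at most 50 mm and 8.59 degrees, less where a joint would pass 70% of its speed; a pose out of reach is approached as far as the arm can. A call with a gripper value outside its range is refused whole. The fingers move at their own pace and stop on an object; "grip_force" is the grip in N (left out, the last holds). Time passes only in rows, so rows that do not move let the fingers close. It gives the time, the measured TCP pose, the force and the opening at its end, in the units of the state.
- robot.get_obs(): the state, without advancing time (a new reading comes with each control period).
- robot.camera(name): name is "scene" or "side" or "wrist"; returns a dict with "color" (480x640x3 uint8, red, green, blue), "z_map" (480x640 float32, m along the optical axis (not along the pixel's ray), 0 where there is no reading), "camera_matrix" (3x3 intrinsics, pixels), "distortion" ([k1, k2, p1, p2, k3] as OpenCV has them; the pictures are not rectified), "R" (3x3) and "t" (3): a world point X has camera coordinates R X + t; the wrist camera has in their place "tool_from_camera" (4x4, takes a point from camera to tool coordinates, whose origin is the TCP and whose axes are the flange's). Camera axes: x right, y down, z forward; pixel columns grow to the right and rows downward; lengths in m; the calibration is good to about 2 mm. A picture is of the moment at which its call begins: read the wrist's pose just before it.
- robot.hand_in(): hands the job in, once; it reports no verdict.
Trained networks look in the newest picture that a camera, given by its name, has taken for a name from the list of things; names that differ only in an ending like _2 or _b are one class to them, and where a whole thing is asked for, a point or a joint stands for the part that bears it (a point fixed in the world has none). Each returns a list of dicts, best first, with "conf" (0 to 1); they miss things now and then, are a little off and sometimes report something else, mostly with a low value. They report only what shows in the picture. A call takes as long as a camera call.
- robot.search_frame(camera, thing): "at" ([column, row] in pixels, amid what is visible of it).
- robot.spot_point(camera, thing): "at" ([column, row] in pixels: a listed point, or the origin of a listed thing).
The state is a dict: "time": time; "q": joint angles; "joint_velocities": joint speeds; "joint_torque": joint torques, N m; "position": TCP position; "tool_rot": TCP orientation; "ft_force": force on the tool from outside, world axes, zero at the start; "moment": the same for the moment, N m; "grip_width": finger opening in m.
Only numpy, scipy, OpenCV 4.12 (cv2) and the standard library are available. Lean on these libraries where they do the work, as an engineer would, in place of code of your own. Each camera call takes 0.05 s, during which the arm holds its last target.

TASK

Pull the cast cover up off the scrap door latch on the wooden block, where two spring clips hold it by its edges, and fit it on the open latch in the bench vise: let it drop over the pivot pin, which the cover's boss hides as it goes on, with its square slot over the shorter pawl pin, and press it down against the fork's spring until it is fully home on the case. Finish while still holding it pressed home, because your mate fits the clips while you hold. Leave the other things on the plate where they lie.

Things in the scene. Friction and masses are not known exactly. Their poses are not given: they have to be found in the camera images.
- cover: The latch cover, a grey zinc casting of about 0.25 kg, clipped home on the scrap latch at the start: a plate 62 mm (x) by 86 mm (y), 8 mm thick, with an upright block-shaped boss in the middle. Origin: centre of the plate's underside, z up. On this axis a blind round bore, 13 mm wide, open below and 32 mm deep, runs up into the boss and takes the pivot pin.
- boss_top (a point): Centre of the flat top of the cover's boss, 42 mm above the cover's underside. The boss is 24 mm wide (cover's x, grip it across this), 36 mm long (y) and stands 34 mm above the plate.
- cover_slot (a point): Centre, at the underside, of the 11 mm square slot through the cover's plate, 28 mm along the cover's -y from its origin. It goes over the pawl pin.
- scrap: Wooden block 100 mm (x) by 130 mm (y), 40 mm high, bolted to the surface plate, with the scrap latch screwed on top. Origin: centre of the block's underside, z up, axes parallel to those of the cover that starts on it. The latch case and its two pins are like those in the vise; its rim is 66 mm above the origin.
- scrap_seat (a point): Centre of the scrap latch's rim on its pivot pin's axis: where the cover's origin is at the start. Spring clips at the +y and -y ends reach with rolled noses (8 mm thick, 26 mm long) 1 to 2 mm over the cover's edges. They let go within the first 4 mm of a straight upward pull of 10 to 20 N in all; the cover is clear of the pins once 24 mm up.
- vise: Small green bench vise with 80 mm knurled jaws, bolted to the surface plate; the repaired latch is clamped in it, open side up. Origin: on the surface plate, under the pivot pin, z up. The screw and cross bar reach 126 mm along -x, the anvil 108 mm along +x. Jaw tops are 92 mm, the latch's rim 106 mm above the origin. The cover fits with its x and y along the vise's x and y.
- pivot_seat (a point): On the axis of the repaired latch's pivot pin, level with the rim of its open case (60 mm in x, 84 mm in y): the cover's origin is here when fully home. The pin is 10 mm in diameter; its bullet nose narrows to 4 mm over the last 6 mm and ends 24 mm above this point.
- pawl_seat (a point): On the axis of the repaired latch's pawl pin, level with the rim; 28 mm along the vise's -y from pivot_seat. The pin is 7 mm in diameter, tapered, and ends 10 mm above this point.
- fork (a joint): How far the blued fork on the repaired latch's pivot pin is pressed down, in m. At 0 its flat top is 6 mm above the rim, so the cover dropped over the pin rests on it 6 mm short of home; with the cover home it reads 0.006. Its spring pushes up with 5 N at 0 and 10 N at 0.006, more than the cover weighs: let go, the cover rises again.
- spare_fork: Bystander: a blued steel latch fork lying flat, about 38 x 56 x 6 mm. Origin: centre of its underside.
- striker: Bystander: a chromed striker bolt standing on its 36 mm flange, 34 mm high. Origin: centre of its underside.
- knob: Bystander: a round black bakelite knob, 36 mm in diameter, 35 mm high. Origin: centre of its underside.
- mallet_head: Bystander: a mallet head without its handle, steel with copper faces, 80 x 34 x 34 mm. Origin: centre of its underside.
- screwdriver: Bystander: a screwdriver lying on the plate. Origin: at its underside, under the middle.
- clip_tin: Bystander: an open tin of spring clips, 80 x 60 x 22 mm. Origin: centre of its underside.
- vblock: Bystander: a steel vee block, 50 x 60 x 38 mm. Origin: centre of its underside.

How it is judged:
By the outcome, as a careful person would: the job done as asked, in the order asked, and still so for the second after the job is handed in, while the arm keeps its last pose, push and grip.
It also fails if it takes over 42 s, if anything falls off the work surface, if the arm or the gripper's body presses on something with over 40 N, if the wrist force passes 120 N, or if a joint passes its speed limit or range.

## Working session

There is one attempt and no reset: what is moved stays moved. The work goes in short steps, Python scripts to look and compute and a tool call to move; the robot and the scene stay as the last step left them, time stands still between calls to the robot, and variables do not carry over. Pictures are saved under pics/ and viewed, and the job is handed in when it is done.

Besides the shell and the picture viewer there is one more tool, called after "Call:" by a JSON object that holds its "name" and its "arguments", one argument or row to a line. move_arm: Moves the arm, as the interface text tells. Its arguments: {"type":"object","properties":{"rows":{"type":"array","items":{"type":"number"}},"grip_force":{"type":"number"}},"required":["rows"]}

```bash
ls; mkdir -p pics; cat > h.py <<'E'
import numpy as np, cv2
from rig import robot
def snap(n,f):
    c=robot.camera(n); cv2.imwrite('pics/'+f,c['color'][:,:,::-1]); return c
def ray(c,uv):
    p=cv2.undistortPoints(np.array([[uv]],float),c['camera_matrix'],np.array(c['distortion'],float))[0,0]
    R=np.array(c['R']);t=np.array(c['t'])
    o=-R.T@t; d=R.T@np.array([p[0],p[1],1]); return o,d
def atz(c,uv,z):
    o,d=ray(c,uv); return o+d*(z-o[2])/d[2]
def dep(c,uv):
    u,v=int(round(uv[0])),int(round(uv[1])); w=c['z_map'][max(v-2,0):v+3,max(u-2,0):u+3]; w=w[w>0]
    o,d=ray(c,uv); return o+d*np.median(w) if len(w) else None
E
python3 - <<'E'
from h import *
np.set_printoptions(precision=4,suppress=True)
o=robot.get_obs(); print(o['time'],o['position'],o['tool_rot'],o['ft_force'],o['grip_width'])
for n in ['scene','side']:
    c=snap(n,n+'0.png')
    print(n,-np.array(c['R']).T@np.array(c['t']))
    for th in ['cover','boss_top','cover_slot','scrap','scrap_seat','vise','pivot_seat','pawl_seat','spare_fork','striker','knob','mallet_head','screwdriver','clip_tin','vblock']:
        r=robot.spot_point(n,th)[:2]
        print(th,[(np.round(x['at'],1),round(x['conf'],2),dep(c,x['at'])) for x in r])
E
```

```text
pics
0.0 [0.1463 0.6069 0.2216] [ 0.1181  0.993  -0.001  -0.0003] [-0.3888  0.6118 -0.4547] 0.08718301564375135
scene [1.0745 0.7763 1.2007]
cover [(array([273.7, 191.1]), 0.98, array([ 0.5778, -0.1798,  0.0932]))]
boss_top [(array([270.3, 174.9]), 0.93, array([ 0.5683, -0.21  ,  0.1212]))]
cover_slot [(array([266.8, 181. ]), 0.61, array([ 0.5849, -0.1999,  0.1168]))]
scrap [(array([272.6, 210. ]), 0.59, array([ 0.598 , -0.1552,  0.0562]))]
scrap_seat [(array([271.1, 189.7]), 0.78, array([ 0.5828, -0.184 ,  0.0976]))]
vise [(array([381.2, 302. ]), 0.9, array([0.5571, 0.2463, 0.1031]))]
pivot_seat [(array([383.5, 275.5]), 0.8, array([0.5218, 0.2045, 0.1268]))]
pawl_seat [(array([375.1, 270.2]), 0.8, array([0.524 , 0.1775, 0.1176]))]
spare_fork [(array([201.9, 179.3]), 0.66, array([ 0.6886, -0.3952,  0.0178])), (array([381.4, 276.5]), 0.63, array([0.5261, 0.2028, 0.1243]))]
striker [(array([313.4, 256.5]), 0.46, array([0.5764, 0.0039, 0.0175]))]
knob [(array([372.5, 226.2]), 0.47, array([0.3957, 0.0067, 0.0211])), (array([269.9, 189.8]), 0.22, array([ 0.5848, -0.1869,  0.0958]))]
malle
[... 759 characters left out ...]
, 0.1688, 0.0499]))]
pivot_seat [(array([263.8, 197.5]), 0.95, array([0.5127, 0.1843, 0.124 ]))]
pawl_seat [(array([268.7, 201.7]), 0.65, array([0.5213, 0.1778, 0.1111]))]
spare_fork [(array([264.8, 223.2]), 0.71, array([0.5041, 0.1776, 0.0462]))]
striker [(array([323.7, 267.9]), 0.6, array([ 0.5614, -0.0082,  0.026 ]))]
knob [(array([189.5, 187.8]), 0.71, array([0.3998, 0.439 , 0.0175])), (array([256.5, 305.2]), 0.47, array([ 0.3822, -0.012 ,  0.0164]))]
mallet_head [(array([284.8, 150.3]), 0.76, array([0.6923, 0.4139, 0.0457]))]
screwdriver [(array([188. , 187.3]), 0.73, array([0.3971, 0.4433, 0.0174]))]
clip_tin []
vblock [(array([445.6, 292.3]), 0.86, array([ 0.7422, -0.2235,  0.048 ]))]
```

View pics/scene0.png

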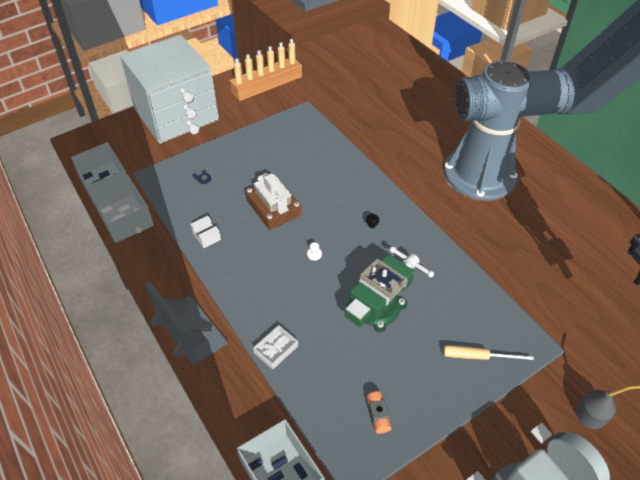

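View pics/side0.png

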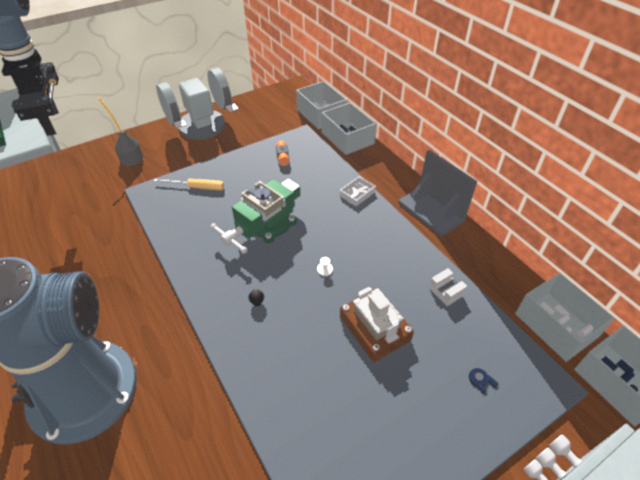

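```bash
python3 - <<'E'
from h import *
np.set_printoptions(precision=4,suppress=True)
for n in ['scene','side']:
    c=robot.camera(n)
    for th,z in [('boss_top',.108),('cover_slot',.066),('scrap_seat',.066),('cover',.066),('pivot_seat',.106),('pawl_seat',.106),('vise',0),('scrap',0)]:
        print(n,th,[(atz(c,x['at'],z),round(x['conf'],2)) for x in robot.spot_point(n,th)[:2]])
    # point cloud 
    H,W=c['z_map'].shape
    uu,vv=np.meshgrid(np.arange(W),np.arange(H))
    p=cv2.undistortPoints(np.stack([uu,vv],-1).reshape(-1,1,2).astype(float),c['camera_matrix'],np.array(c['distortion'],float))[:,0]
    z=c['z_map'].reshape(-1); P=np.c_[p*z[:,None],z]; X=(P-np.array(c['t']))@np.array(c['R']); X[z==0]=np.nan
    def box(x0,x1,y0,y1,z0,z1):
        m=(X[:,0]>x0)&(X[:,0]<x1)&(X[:,1]>y0)&(X[:,1]<y1)&(X[:,2]>z0)&(X[:,2]<z1); return X[m]
    for nm,b in [('boss',(.5,.64,-.28,-.12,.104,.114)),('plate',(.45,.7,-.32,-.08,.070,.078))]:
        q=box(*b); 
        if len(q)>5: print(nm,len(q),q.mean(0),cv2.minAreaRect(q[:,:2].astype(np.float32)*1000))
    q=box(.3,.9,-.5,.5,-.02,.01); print('floor',np.median(q[:,2]))
E
```

```text
scene boss_top [(array([ 0.5736, -0.2177,  0.108 ]), 0.88), (array([0.8101, 0.2181, 0.108 ]), 0.32)]
scene cover_slot [(array([ 0.5657, -0.2525,  0.066 ]), 0.61)]
scene scrap_seat [(array([ 0.5776, -0.2124,  0.066 ]), 0.79)]
scene cover [(array([ 0.5637, -0.202 ,  0.066 ]), 0.96)]
scene pivot_seat [(array([0.5128, 0.1916, 0.106 ]), 0.78)]
scene pawl_seat [(array([0.5257, 0.1692, 0.106 ]), 0.59)]
scene vise [(array([0.5151, 0.1925, 0.    ]), 0.57), (array([ 0.5683, -0.0132,  0.    ]), 0.5)]
scene scrap [(array([ 0.5771, -0.2056,  0.    ]), 0.9), (array([0.4518, 0.1393, 0.    ]), 0.41)]
boss 40 [ 0.5774 -0.1877  0.1094] ((580.5426635742188, -190.94190979003906), (21.80348777770996, 41.912506103515625), 31.509565353393555)
plate 73 [ 0.5851 -0.1702  0.0742] ((593.6365966796875, -187.3571319580078), (52.2846565246582, 106.78805541992188), 32.01791000366211)
floor 0.00794001757387175
side boss_top [(array([ 0.5794, -0.1888,  0.108 ]), 0.68), (array([ 0.5262, -0.0649,  0.108 ]), 0.28)]
side cover_slot [(array([ 0.5804, -0.2177,  0.066 ]), 0.82), (array([0.3824, 0.3794, 0.066 ]), 0.44)]
side scrap_seat [(array([ 0.5793, -0.1892,  0.066 ]), 0.79)]
side cover [(array([ 0.5771, -0.1852,  0.066 ]), 0.62), (array([0.3853, 0.3832, 0.066 ]), 0.54)]
side pivot_seat [(array([0.5243, 0.2152, 0.106 ]), 0.8)]
side pawl_seat [(array([0.5314, 0.1969, 0.106 ]), 0.77)]
side vise [(array([0.5382, 0.2259, 0.    ]), 0.95)]
side scrap [(array([ 0.5722, -0.1857,  0.    ]), 0.74), (array([0.5721, 0.0013, 0.    ]), 0.53)]
boss 59 [ 0.5643 -0.2048  0.1091] ((562.9744262695312, -203.59059143066406), (19.019655227661133, 43.031490325927734), 32.52533721923828)
plate 100 [ 0.5517 -0.2176  0.0738] ((554.8624877929688, -206.16650390625), (54.92633056640625, 101.28663635253906), 25.60964584350586)
floor 0.0028814758312255898
```

Both views show the scrap with the cover at the right (side view, about 376,312) and the vise in the middle, with its screw toward the robot. The two cameras disagree by 2–3 cm at the assumed heights, so I'll look with the wrist camera, starting over the vise.

Call:
{"name": "move_arm", "arguments": {
  "rows": [30,-34,15,0,0,0,0,30,-34,15,0,0,0,0,30,-34,15,0,0,0,0,30,-34,15,0,0,0,0,30,-34,15,0,0,0,0,30,-34,15,0,0,0,0,30,-34,15,0,0,0,0,30,-34,15,0,0,0,0,30,-34,15,0,0,0,0,30,-34,15,0,0,0,0,30,-34,15,0,0,0,0,0,0,0,0,0,0,0]
}}

```text
time: 3.7
position: [0.4815, 0.2298, 0.3897]
tool_rot: [0.121, 0.993, 0.0, 0.004]
ft_force: [0.0, 0.0, 0.7]
grip_width: 0.0869
```

```bash
cat >> h.py <<'E'
from scipy.spatial.transform import Rotation as Rot
def wsnap(f=None):
    o=robot.get_obs(); c=dict(robot.camera('wrist'))
    if f: cv2.imwrite('pics/'+f,c['color'][:,:,::-1])
    T=np.eye(4);T[:3,:3]=Rot.from_quat(o['tool_rot']).as_matrix();T[:3,3]=o['position']
    W=T@np.array(c['tool_from_camera']); Wi=np.linalg.inv(W); c['R']=Wi[:3,:3];c['t']=Wi[:3,3]; return o,c
np.set_printoptions(precision=4,suppress=True)
def cloud(c):
    H,W=c['z_map'].shape
    uu,vv=np.meshgrid(np.arange(W),np.arange(H))
    p=cv2.undistortPoints(np.stack([uu,vv],-1).reshape(-1,1,2).astype(float),c['camera_matrix'],np.array(c['distortion'],float))[:,0]
    z=c['z_map'].reshape(-1); P=np.c_[p*z[:,None],z]; X=(P-np.array(c['t']))@np.array(c['R']); X[z==0]=np.nan
    return X.reshape(H,W,3)
E
python3 - <<'E'
from h import *
o,c=wsnap('w1.png'); print(o['time'],o['position'],o['tool_rot'],c['tool_from_camera'])
for th,z in [('pivot_seat',.106),('pawl_seat',.106),('vise',0)]:
    print(th,[(x['at'],atz(c,x['at'],z),dep(c,x['at']),round(x['conf'],2)) for x in robot.spot_point('wrist',th)[:2]])
X=cloud(c); print(np.nanmin(X.reshape(-1,3),0),np.nanmax(X.reshape(-1,3),0))
h=np.histogram(X[...,2][~np.isnan(X[...,2])],bins=np.arange(-.01,.15,.004)); print(list(zip(np.round(h[1],3),h[0])))
E
```

```text
3.7 [0.4815 0.2298 0.3897] [0.1214 0.9926 0.0001 0.0035] [[ 0.0003 -0.9639 -0.2663  0.0715]
 [ 1.      0.0003  0.0001 -0.0001]
 [-0.0001 -0.2663  0.9639 -0.1624]
 [ 0.      0.      0.      1.    ]]
pivot_seat [([304.2, 232.5], array([0.5167, 0.2016, 0.106 ]), array([0.512 , 0.2036, 0.1257]), 0.74)]
pawl_seat [([284.1, 247.0], array([0.5288, 0.1723, 0.106 ]), array([0.5236, 0.1756, 0.1258]), 0.57)]
vise [([308.8, 214.8], array([0.5167, 0.2046, 0.    ]), array([0.4933, 0.214 , 0.1223]), 0.58), ([332.0, 371.4], array([0.7938, 0.1749, 0.    ]), array([0.7773, 0.178 , 0.0238]), 0.15)]
[ 0.1177 -0.3099 -0.1207] [1.2271 0.7236 0.5123]
[(np.float64(-0.01), np.int64(0)), (np.float64(-0.006), np.int64(548)), (np.float64(-0.002), np.int64(41698)), (np.float64(0.002), np.int64(1839)), (np.float64(0.006), np.int64(1392)), (np.float64(0.01), np.int64(128822)), (np.float64(0.014), np.int64(8046)), (np.float64(0.018), np.int64(622)), (np.float64(0.022), np.int64(786)), (np.float64(0.026), np.int64(1039)), (np.float64(0.03), np.int64(570)), (np.float64(0.034), np.int64(1119)), (np.float64(0.038), np.
[... 236 characters left out ...]
4(0.066), np.int64(349)), (np.float64(0.07), np.int64(478)), (np.float64(0.074), np.int64(30)), (np.float64(0.078), np.int64(155)), (np.float64(0.082), np.int64(167)), (np.float64(0.086), np.int64(175)), (np.float64(0.09), np.int64(608)), (np.float64(0.094), np.int64(1123)), (np.float64(0.098), np.int64(315)), (np.float64(0.102), np.int64(3638)), (np.float64(0.106), np.int64(196)), (np.float64(0.11), np.int64(130)), (np.float64(0.114), np.int64(296)), (np.float64(0.118), np.int64(370)), (np.float64(0.122), np.int64(974)), (np.float64(0.126), np.int64(40)), (np.float64(0.13), np.int64(5)), (np.float64(0.134), np.int64(11)), (np.float64(0.138), np.int64(30)), (np.float64(0.142), np.int64(16))]
```

View pics/w1.png

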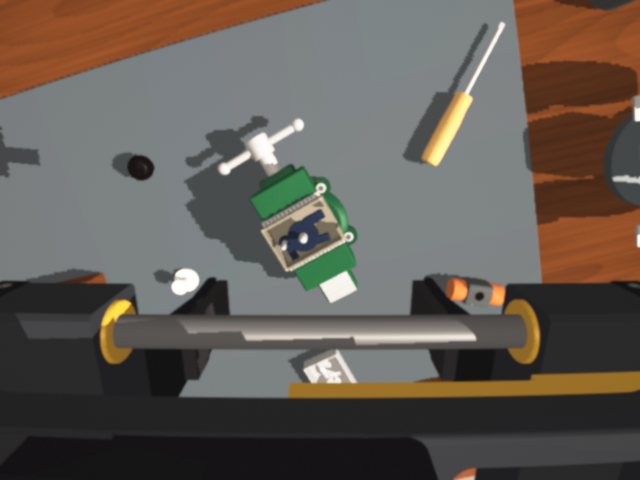

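```bash
python3 - <<'E'
from h import *
P=12/1000
o,c=wsnap()
for th,z in [('pivot_seat',.118),('pawl_seat',.118)]:
    print(th,[(x['at'],atz(c,x['at'],z),round(x['conf'],2)) for x in robot.spot_point('wrist',th)[:2]])
X=cloud(c).reshape(-1,3)
m=(abs(X[:,2]-.104)<.004)&(abs(X[:,0]-.51)<.15)&(abs(X[:,1]-.2)<.12); q=X[m]; print('jaw',q[:,2].mean(),cv2.minAreaRect(q[:,:2].astype(np.float32)*1000))
m=(abs(X[:,2]-.118)<.003)&(abs(X[:,0]-.51)<.08)&(abs(X[:,1]-.2)<.08); q=X[m]; print('rim',q[:,2].mean(),cv2.minAreaRect(q[:,:2].astype(np.float32)*1000))
s=[]
img=c['color'][150:330,200:420,::-1]; cv2.imwrite('pics/w1z.png',cv2.resize(img,None,fx=3.6,fy=3.3,interpolation=cv2.INTER_CUBIC))
for n in ['scene','side']:
    c=robot.camera(n)
    for th,z in [('pivot_seat',.118),('pawl_seat',.118),('boss_top',.12),('cover_slot',.086),('scrap_seat',.078)]:
        print(n,th,[(atz(c,x['at'],z),round(x['conf'],2)) for x in robot.spot_point(n,th)[:1]])
E
```

```text
pivot_seat []
pawl_seat [([280.9, 254.9], array([0.5255, 0.1732, 0.118 ]), 0.65), ([472.4, 295.3], array([0.6345, 0.3957, 0.118 ]), 0.27)]
jaw 0.10410434190295205 ((516.9331665039062, 201.6094970703125), (142.12464904785156, 82.50112915039062), 15.445584297180176)
rim 0.11813057053252225 ((516.3106689453125, 200.44302368164062), (60.462249755859375, 84.40496826171875), 15.515756607055664)
scene pivot_seat [(array([0.5251, 0.2009, 0.118 ]), 0.66)]
scene pawl_seat [(array([0.5185, 0.1734, 0.118 ]), 0.65)]
scene boss_top [(array([ 0.5682, -0.2022,  0.12  ]), 0.68)]
scene cover_slot [(array([ 0.5721, -0.2168,  0.086 ]), 0.59)]
scene scrap_seat [(array([ 0.5777, -0.2077,  0.078 ]), 0.85)]
side pivot_seat [(array([0.5245, 0.1989, 0.118 ]), 0.76)]
side pawl_seat [(array([0.5126, 0.1733, 0.118 ]), 0.65)]
side boss_top [(array([ 0.579 , -0.1948,  0.12  ]), 0.73)]
side cover_slot [(array([ 0.5676, -0.2294,  0.086 ]), 0.97)]
side scrap_seat [(array([ 0.5763, -0.201 ,  0.078 ]), 0.6)]
```

View pics/w1z.png

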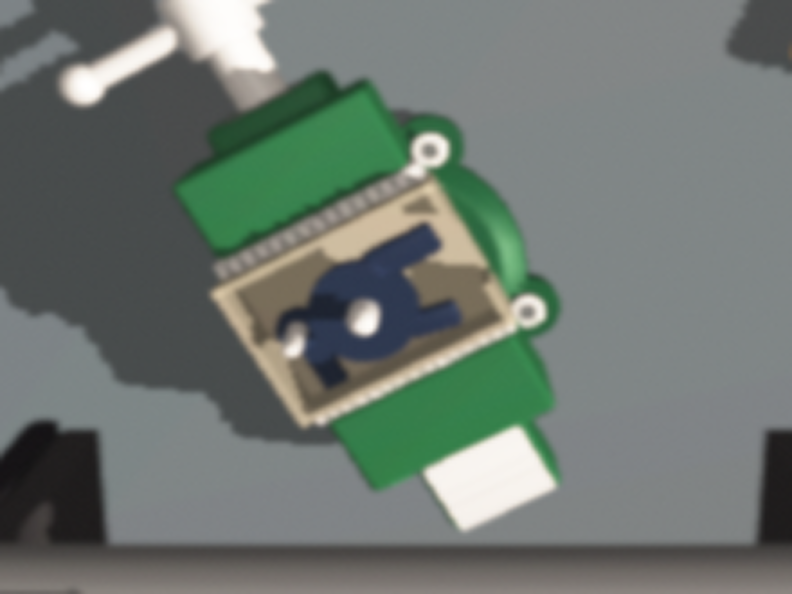

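The rim fit is good: 60.5 × 84.4 mm, centre (0.5163, 0.2004), z 0.118, yaw about 15.5°. The surface plate turns out to be 12 mm thick. The zoomed view shows the pivot pin near the case's middle and the pawl pin to its lower left, toward vise −y, which agrees. Next is the scrap.

Call:
{"name": "move_arm", "arguments": {
  "rows": [5,-34,0,0,0,0,0,5,-34,0,0,0,0,0,5,-34,0,0,0,0,0,5,-34,0,0,0,0,0,5,-34,0,0,0,0,0,5,-34,0,0,0,0,0,5,-34,0,0,0,0,0,5,-34,-5,0,0,0,0,5,-34,-5,0,0,0,0,5,-34,-10,0,0,0,0,5,-34,-10,0,0,0,0,0,0,0,0,0,0,0]
}}

```text
time: 5.85
position: [0.5315, -0.1444, 0.3558]
tool_rot: [0.121, 0.993, -0.0, -0.001]
ft_force: [-0.7, -0.3, -0.4]
grip_width: 0.0867
```

```bash
python3 - <<'E'
from h import *
o,c=wsnap('w2.png'); print(o['time'],o['position'],o['tool_rot'],Rot.from_quat(o['tool_rot']).as_matrix())
for th,z in [('boss_top',.12),('cover_slot',.086),('scrap_seat',.078),('cover',.078)]:
    print(th,[(x['at'],atz(c,x['at'],z),round(x['conf'],2)) for x in robot.spot_point('wrist',th)[:2]])
X=cloud(c).reshape(-1,3)
for nm,z in [('boss',.12),('plate',.086),('block',.052)]:
    m=(abs(X[:,2]-z)<.003)&(abs(X[:,0]-.577)<.09)&(abs(X[:,1]+.2)<.09); q=X[m]; print(nm,len(q),q.mean(0),cv2.minAreaRect(q[:,:2].astype(np.float32)*1000))
u,v=robot.spot_point('wrist','boss_top')[0]['at']; u=int(u);v=int(v)
img=c['color'][max(v-90,0):v+90,max(0,u-110):u+110,::-1]; cv2.imwrite('pics/w2z.png',cv2.resize(img,None,fx=3.6,fy=3.3,interpolation=cv2.INTER_CUBIC)); print(u,v)
E
```

```text
5.85 [ 0.5315 -0.1444  0.3558] [ 0.1205  0.9927 -0.0005 -0.0011] [[-0.9709  0.2393 -0.0022]
 [ 0.2393  0.971  -0.0007]
 [ 0.002  -0.0012 -1.    ]]
boss_top [([283.5, 253.1], array([ 0.5707, -0.1963,  0.12  ]), 0.64)]
cover_slot [([262.5, 245.8], array([ 0.5649, -0.2246,  0.086 ]), 0.68)]
scrap_seat []
cover []
boss 675 [ 0.5705 -0.1982  0.1207] ((571.1488037109375, -198.49745178222656), (36.24239730834961, 24.564603805541992), 89.34903717041016)
plate 2405 [ 0.5678 -0.1972  0.0866] ((571.1016235351562, -198.54637145996094), (101.65550994873047, 62.70994567871094), 88.57907104492188)
block 2873 [ 0.5579 -0.189   0.0523] ((571.1058959960938, -198.653564453125), (130.32827758789062, 100.45914459228516), 88.83448028564453)
283 253
```

View pics/w2z.png

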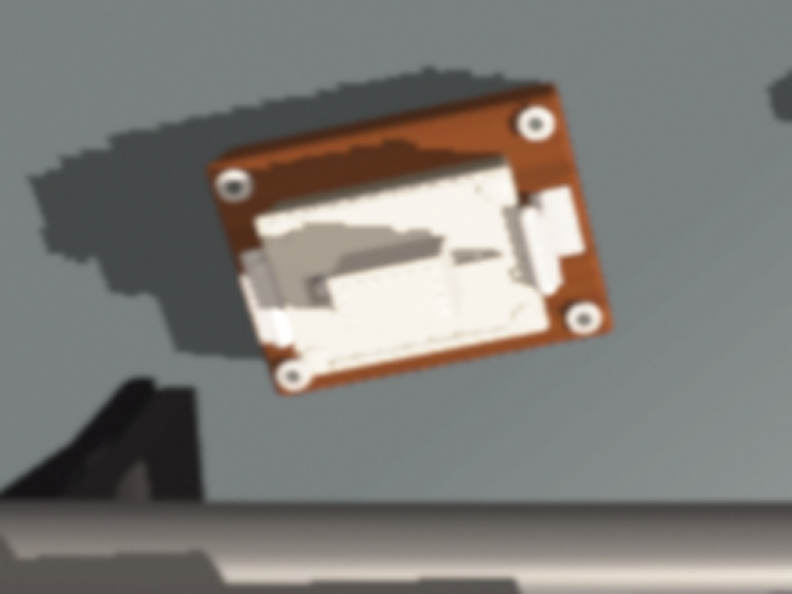

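The cover is at (0.5711, −0.1986), yaw about −1.2°, with the boss top at 0.1205. All sizes match. The slot is on the left of the boss in the picture, toward −y. I'll approach while turning the tool by −1.351 rad.

Call:
{"name": "move_arm", "arguments": {
  "rows": [4,-5.4,-20,0,0,-0.135,0,4,-5.4,-20,0,0,-0.135,0,4,-5.4,-20,0,0,-0.135,0,4,-5.4,-20,0,0,-0.135,0,4,-5.4,-20,0,0,-0.135,0,4,-5.4,-20,0,0,-0.135,0,4,-5.4,-20,0,0,-0.135,0,4,-5.4,-20,0,0,-0.135,0,4,-5.4,-20,0,0,-0.135,0,4,-5.4,-20,0,0,-0.135,0,0,0,0,0,0,0,0,0,0,0,0,0,0,0]
}}

```text
time: 7.35
position: [0.5718, -0.1936, 0.1579]
tool_rot: [0.711, 0.703, 0.0, -0.0]
ft_force: [-0.3, -0.3, 0.2]
grip_width: 0.0869
```

```bash
python3 - <<'E'
from h import *
o,c=wsnap('w3.png'); print(o['time'],o['position'],o['ft_force'],o['q']);R=Rot.from_quat(o['tool_rot']).as_matrix();print(R, np.degrees(np.arctan2(R[1,1],R[0,1])))
X=cloud(c).reshape(-1,3)
for nm,z in [('boss',.12),('plate',.086),('block',.052)]:
    m=(abs(X[:,2]-z)<.003)&(abs(X[:,0]-.577)<.09)&(abs(X[:,1]+.2)<.09); q=X[m]
    if len(q)>5:print(nm,len(q),q.mean(0),cv2.minAreaRect(q[:,:2].astype(np.float32)*1000))
E
```

```text
7.35 [ 0.5718 -0.1936  0.1579] [-0.2917 -0.2973  0.2302] [-0.5115  0.5772  1.5492  0.0001  1.0155 -0.4995]
[[ 0.0121  0.9999 -0.0002]
 [ 0.9999 -0.0121  0.0002]
 [ 0.0002 -0.0002 -1.    ]] -0.6936153999371618
boss 2479 [ 0.571  -0.1974  0.1207] ((571.1419067382812, -198.42955017089844), (37.00752639770508, 23.964794158935547), 88.44847869873047)
plate 7686 [ 0.5712 -0.1911  0.0865] ((571.085205078125, -192.8110809326172), (91.0331039428711, 62.35930633544922), 88.94266510009766)
block 7918 [ 0.5718 -0.1759  0.0522] ((571.1622314453125, -194.2947998046875), (122.04732513427734, 100.32785034179688), 88.94963073730469)
```

View pics/w3.png

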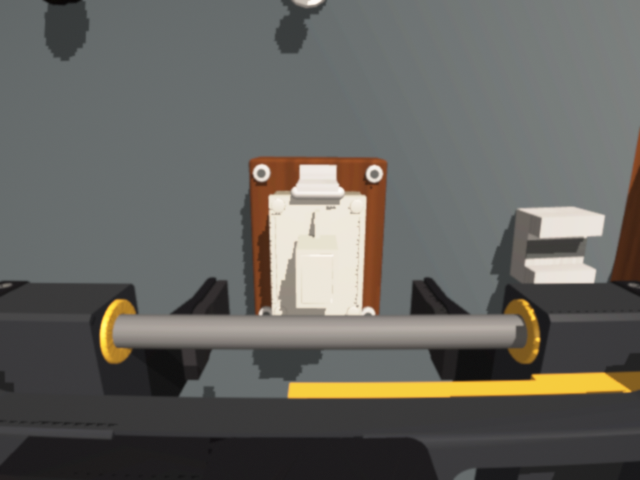

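The cover re-measures within 0.2 mm after the turn, so calibration is good. I'll descend most of the way and then check settling.

Call:
{"name": "move_arm", "arguments": {
  "rows": [0,-2.5,-15,0,0,-0.006,0,0,0,-15,0,0,0,0,0,0,-10,0,0,0,0.3,0,0,0,0,0,0,0.3,0,0,0,0,0,0,0.3],
  "grip_force": 40
}}

```text
time: 7.9
position: [0.572, -0.1969, 0.1183]
tool_rot: [0.715, 0.7, 0.0, 0.001]
ft_force: [0.3, 0.2, -0.2]
grip_width: 0.0705
```

Call:
{"name": "move_arm", "arguments": {
  "rows": [-0.4,-0.8,-13,0,0,0,0.3,-0.4,-0.8,-13,0,0,0,0.3,0,0,0,0,0,0,0.3,0,0,0,0,0,0,0.3]
}}

```text
time: 8.3
position: [0.5703, -0.1983, 0.0907]
tool_rot: [0.715, 0.699, -0.0, -0.001]
ft_force: [-0.2, -0.2, -0.3]
grip_width: 0.0612
```

Call:
{"name": "move_arm", "arguments": {
  "rows": [0,0,0,0,0,0,1,0,0,0,0,0,0,1,0,0,0,0,0,0,1,0,0,0,0,0,0,1,0,0,0,0,0,0,1,0,0,0,0,0,0,1,0,0,0,0,0,0,1,0,0,0,0,0,0,1],
  "grip_force": 45
}}

```text
time: 9.1
position: [0.5706, -0.1985, 0.0917]
tool_rot: [0.715, 0.699, -0.0, -0.0]
ft_force: [-0.9, -0.4, 2.0]
grip_width: 0.0237
```

Call:
{"name": "move_arm", "arguments": {
  "rows": [0,0,1,0,0,0,1,0,0,1,0,0,0,1,0,0,1,0,0,0,1,0,0,1,0,0,0,1],
  "grip_force": 55
}}

```text
time: 9.5
position: [0.57, -0.1982, 0.094]
tool_rot: [0.715, 0.699, -0.0, -0.001]
ft_force: [1.3, -0.2, -9.7]
grip_width: 0.0231
```

Call:
{"name": "move_arm", "arguments": {
  "rows": [0,0,2,0,0,0,1,0,0,3,0,0,0,1,0,0,5,0,0,0,1,0,0,8,0,0,0,1,0,0,10,0,0,0,1,0,0,10,0,0,0,1,0,0,0,0,0,0,1]
}}

```text
time: 10.2
position: [0.5723, -0.1992, 0.1361]
tool_rot: [0.715, 0.699, 0.001, 0.002]
ft_force: [1.1, 0.1, -2.5]
grip_width: 0.0237
```

```bash
python3 - <<'E'
from h import *
o,c=wsnap('w4.png'); print(o['time'],o['position'],o['ft_force'],o['moment'],o['q']);R=Rot.from_quat(o['tool_rot']).as_matrix();print(R, np.degrees(np.arctan2(R[1,1],R[0,1])))
Xt=(cloud(c).reshape(-1,3)-o['position'])@R  # tool coords
h=np.histogram(Xt[:,2][(abs(Xt[:,0])<.08)&(abs(Xt[:,1])<.045)],bins=np.arange(-.04,.06,.002)); print([(round(a*1000),b) for a,b in zip(h[1],h[0]) if b])
E
```

```text
10.2 [ 0.5723 -0.1992  0.1361] [ 1.1046  0.0894 -2.5456] [-0.104   0.1051 -0.0152] [-0.5193  0.6073  1.5642  0.0002  0.9653 -0.4975]
[[ 0.0219  0.9998  0.0043]
 [ 0.9998 -0.0219 -0.0023]
 [-0.0022  0.0044 -1.    ]] -1.2559058650634678
[(-40, np.int64(50)), (-38, np.int64(91)), (-36, np.int64(124)), (-34, np.int64(135)), (-32, np.int64(301)), (-30, np.int64(2480)), (-28, np.int64(443)), (-26, np.int64(226)), (-24, np.int64(201)), (-22, np.int64(174)), (-20, np.int64(178)), (-18, np.int64(159)), (-16, np.int64(163)), (-14, np.int64(149)), (-12, np.int64(144)), (-10, np.int64(142)), (-8, np.int64(138)), (-6, np.int64(256)), (-4, np.int64(214)), (-2, np.int64(96)), (0, np.int64(99)), (2, np.int64(1223)), (4, np.int64(6784)), (6, np.int64(1336)), (8, np.int64(108)), (10, np.int64(66)), (12, np.int64(86)), (40, np.int64(107)), (42, np.int64(737)), (44, np.int64(122)), (46, np.int64(22)), (52, np.int64(5)), (54, np.int64(40)), (56, np.int64(197))]
```

View pics/w4.png

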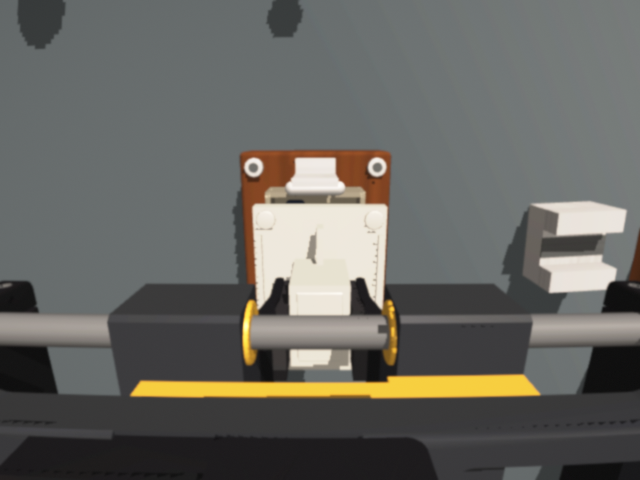

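```bash
python3 - <<'E'
from h import *
o,c=wsnap(); print(o['time'],o['position'],o['ft_force']);R=Rot.from_quat(o['tool_rot']).as_matrix()
Xt=(cloud(c).reshape(-1,3)-o['position'])@R*1000
m=(abs(Xt[:,2]-4.5)<3)&(abs(Xt[:,0])<60)&(abs(Xt[:,1])<45);q=Xt[m]
A=np.c_[q[:,:2],np.ones(len(q))];s=np.linalg.lstsq(A,q[:,2],rcond=None)[0];print('plane',s)
print(cv2.minAreaRect(q[:,:2].astype(np.float32)),np.percentile(q,[.5,99.5],axis=0))
m=(abs(Xt[:,2]+29.)<2)&(abs(Xt[:,0])<25)&(abs(Xt[:,1])<20);q=Xt[m];print(q.mean(0),cv2.minAreaRect(q[:,:2].astype(np.float32)),np.percentile(q,[.5,99.5],axis=0))
E
```

```text
10.25 [ 0.5716 -0.1989  0.1351] [-0.393  -0.1154 -2.7531]
plane [ 0.0027 -0.001   5.0457]
((-0.1137237548828125, 1.0682029724121094), (86.96463012695312, 62.47633743286133), 0.11729703098535538) [[-42.281  -29.7548   2.1729]
 [ 43.1154  31.9291   7.0645]]
[  4.1152   0.8644 -28.9465] ((0.15811729431152344, -0.10694503784179688), (36.82520294189453, 39.81334686279297), 0.40479594469070435) [[-17.7964 -18.6627 -30.7757]
 [ 18.3487  18.6237 -27.0954]]
```

The cover is held square: its plate is centred within 1 mm of the tool with no tilt, and the underside is about 13.3 mm below the TCP. I'll carry it high to above the vise.

Call:
{"name": "move_arm", "arguments": {
  "rows": [0,0,20,0,0,0,1,0,10,30,0,0,0,1,-6,39,15,0,0,0.03,1,-6,39,0,0,0,0.03,1,-6,39,0,0,0,0.03,1,-6,39,0,0,0,0.03,1,-6,39,0,0,0,0.03,1,-6,39,0,0,0,0.03,1,-6,39,0,0,0,0.03,1,-6,39,0,0,0,0.03,1,-6,39,0,0,0,0.03,1,-1,35,0,0,0,0.02,1]
}}

```text
time: 11.5
position: [0.5141, 0.1992, 0.198]
tool_rot: [0.606, 0.796, -0.001, -0.001]
ft_force: [0.4, 0.2, -2.2]
grip_width: 0.0235
```

Call:
{"name": "move_arm", "arguments": {
  "rows": [0,0,0,0,0,0,1,0,0,0,0,0,0,1,0,0,0,0,0,0,1]
}}

```text
time: 11.8
position: [0.5156, 0.1966, 0.1982]
tool_rot: [0.607, 0.795, -0.001, -0.0]
ft_force: [0.6, -0.3, -2.3]
grip_width: 0.0232
```

```bash
python3 - <<'E'
from h import *
o,c=wsnap('w5.png'); print(o['time'],o['position'],o['ft_force'],o['moment']);R=Rot.from_quat(o['tool_rot']).as_matrix();print(R, np.degrees(np.arctan2(R[1,1],R[0,1])))
Xw=cloud(c).reshape(-1,3);Xt=(Xw-o['position'])@R*1000
m=(abs(Xt[:,2]-4.5)<3)&(abs(Xt[:,0])<60)&(abs(Xt[:,1])<45);q=Xt[m]
print(cv2.minAreaRect(q[:,:2].astype(np.float32)))
m=(abs(Xw[:,2]-.104)<.004)&(abs(Xw[:,0]-.516)<.15)&(abs(Xw[:,1]-.2)<.12); q=Xw[m]; print('jaw',len(q),cv2.minAreaRect(q[:,:2].astype(np.float32)*1000))
m=(abs(Xw[:,2]-.118)<.003)&(abs(Xw[:,0]-.516)<.08)&(abs(Xw[:,1]-.2)<.08); q=Xw[m]; print('rim',len(q),cv2.minAreaRect(q[:,:2].astype(np.float32)*1000))
for n in ['scene','side']:
    c=snap(n,n+'5.png')
E
```

```text
11.8 [0.5156 0.1966 0.1982] [ 0.6033 -0.3109 -2.308 ] [-0.1116  0.026  -0.0268]
[[-0.2642  0.9645 -0.0009]
 [ 0.9645  0.2642 -0.0007]
 [-0.0004 -0.0011 -1.    ]] 15.321570776590146
((-0.4361076354980469, 0.9425716400146484), (62.343509674072266, 86.98480224609375), 89.98684692382812)
jaw 7205 ((516.3988037109375, 203.8350372314453), (143.1627197265625, 78.38969421386719), 15.569787979125977)
rim 455 ((506.7346496582031, 234.5275421142578), (60.097923278808594, 14.17284870147705), 15.61894416809082)
```

View pics/w5.png

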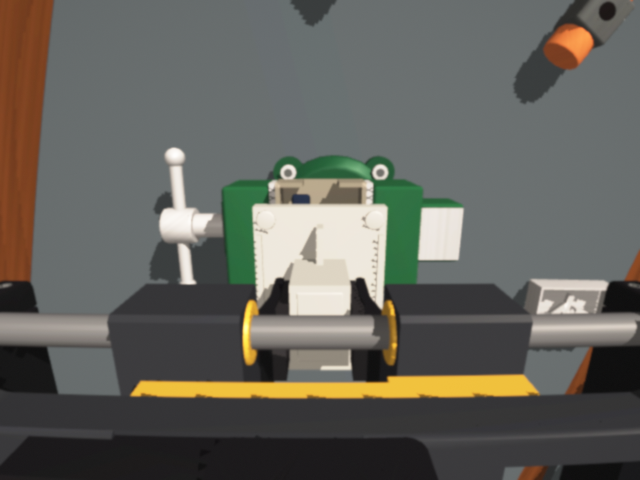

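The wrist view shows the cover above the case, with the case's +y edge visible near (320,185). The relative measurement asks for a shift of about (−0.5, +3.9) mm. I'll shift and go down to just above the pin nose.

Call:
{"name": "move_arm", "arguments": {
  "rows": [-0.5,3.9,-8,0,0,0.004,1,0,0,-10,0,0,0,1,0,0,-10,0,0,0,1,0,0,0,0,0,0,1,0,0,0,0,0,0,1]
}}

```text
time: 12.45
position: [0.5149, 0.2012, 0.1698]
tool_rot: [0.605, 0.796, -0.001, -0.0]
ft_force: [0.8, -0.0, -3.0]
grip_width: 0.0234
```

```bash
python3 - <<'E'
from h import *
for k in range(2):
    o,c=wsnap('w6.png'); print(o['time'],o['position'],o['ft_force'],o['moment']);R=Rot.from_quat(o['tool_rot']).as_matrix();print(np.degrees(np.arctan2(R[1,1],R[0,1])))
    Xw=cloud(c).reshape(-1,3);Xt=(Xw-o['position'])@R*1000
    m=(abs(Xt[:,2]-4.5)<3)&(abs(Xt[:,0])<60)&(abs(Xt[:,1])<45);q=Xt[m]
    print('plate',np.percentile(q,[0.3,99.7],axis=0)[:,:2].ravel(),cv2.minAreaRect(q[:,:2].astype(np.float32)))
    m=(abs(Xw[:,2]-.118)<.003)&(abs(Xw[:,0]-.516)<.08)&(abs(Xw[:,1]-.2)<.08)&(Xt[:,0]>30); q=Xt[m]; print('rim',len(q),np.percentile(q,[0.3,99.7],axis=0)[:,:2].ravel(),cv2.minAreaRect(q[:,:2].astype(np.float32)))
c=snap('side','side6.png');cv2.imwrite('pics/side6z.png',cv2.resize(c['color'][130:260,190:350,::-1],None,fx=4.5,fy=4.5,interpolation=cv2.INTER_CUBIC))
E
```

```text
12.45 [0.5149 0.2012 0.1698] [ 0.8481 -0.0082 -3.0012] [-0.047   0.0207  0.0319]
15.580490514913379
plate [-43.2038 -29.9965  42.8566  31.9104] ((-0.2818756103515625, 0.9692668914794922), (62.42241287231445, 86.77079010009766), 89.98019409179688)
rim 394 [ 36.7671 -28.5941  41.3204  31.0587] ((39.068443298339844, 1.2234840393066406), (59.749385833740234, 4.659608840942383), 89.92207336425781)
12.5 [0.5153 0.2013 0.1703] [-0.2697  0.1215 -1.3939] [-0.0491 -0.0069 -0.0284]
15.583079188573347
plate [-43.1704 -29.9872  42.8391  31.8788] ((-0.5591697692871094, 0.9366226196289062), (87.32447052001953, 62.50969696044922), 0.1029299795627594)
rim 403 [ 36.6775 -29.2017  41.2999  30.6031] ((38.988868713378906, 0.6865825653076172), (59.88200759887695, 4.696515083312988), 89.9290771484375)
```

View pics/side6z.png

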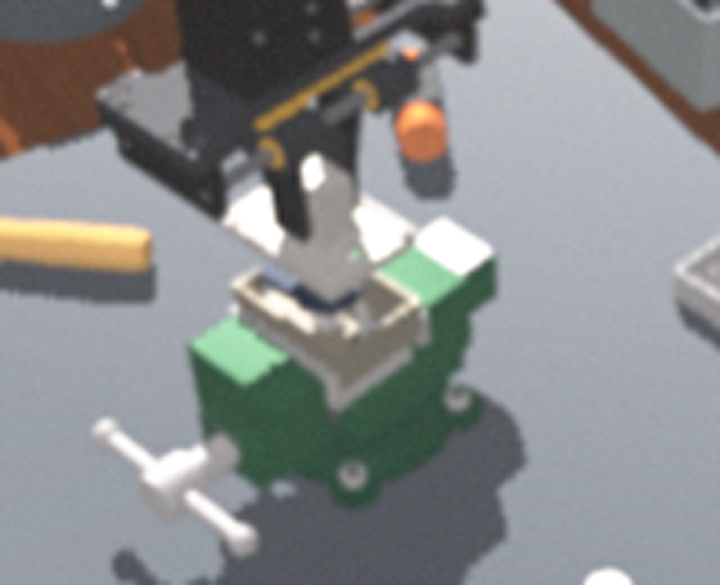

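Alignment is within about 1 mm. I'll make a small correction and descend over the pins.

Call:
{"name": "move_arm", "arguments": {
  "rows": [0.3,-0.8,-4,0,0,0,1,0,0,-5,0,0,0,1,0,0,-5,0,0,0,1,0,0,-4,0,0,0,1,0,0,0,0,0,0,1]
}}

```text
time: 13.1
position: [0.515, 0.2004, 0.1517]
tool_rot: [0.605, 0.796, -0.001, -0.001]
ft_force: [0.4, 0.4, -3.3]
grip_width: 0.0235
```

Call:
{"name": "move_arm", "arguments": {
  "rows": [0,0,-3,0,0,0,1,0,0,-3,0,0,0,1,0,0,-2,0,0,0,1,0,0,0,0,0,0,1]
}}

```text
time: 13.5
position: [0.5153, 0.2005, 0.1442]
tool_rot: [0.605, 0.796, -0.0, -0.0]
ft_force: [0.1, -0.4, -2.5]
grip_width: 0.0234
```

The pin has entered the bore with no contact force. Continuing past the pawl pin to the fork.

Call:
{"name": "move_arm", "arguments": {
  "rows": [0,0,-2,0,0,0,1,0,0,-2,0,0,0,1,0,0,-1,0,0,0,1,0,0,0,0,0,0,1]
}}

```text
time: 13.9
position: [0.5155, 0.2005, 0.1394]
tool_rot: [0.605, 0.796, -0.0, -0.0]
ft_force: [0.1, 0.1, -2.9]
grip_width: 0.0238
```

Call:
{"name": "move_arm", "arguments": {
  "rows": [0,0,-1.5,0,0,0,1,0,0,-1.5,0,0,0,1,0,0,0,0,0,0,1]
}}

```text
time: 14.2
position: [0.5158, 0.2006, 0.137]
tool_rot: [0.605, 0.796, 0.0, 0.0]
ft_force: [-0.4, -0.1, 3.5]
grip_width: 0.0238
```

The fork was met at the expected height with about 6 N. Now pressing.

Call:
{"name": "move_arm", "arguments": {
  "rows": [0,0,-1.5,0,0,0,1,0,0,-1.5,0,0,0,1,0,0,-1,0,0,0,1,0,0,0,0,0,0,1],
  "grip_force": 60
}}

```text
time: 14.6
position: [0.5158, 0.2006, 0.1329]
tool_rot: [0.605, 0.796, 0.0, 0.0]
ft_force: [-1.3, -0.6, 5.4]
grip_width: 0.0238
```

Call:
{"name": "move_arm", "arguments": {
  "rows": [0,0,-1,0,0,0,1,0,0,-1,0,0,0,1,0,0,0,0,0,0,1]
}}

```text
time: 14.9
position: [0.5158, 0.2006, 0.1317]
tool_rot: [0.605, 0.796, 0.0, 0.0]
ft_force: [-1.7, -0.6, 9.8]
grip_width: 0.0239
```

Call:
{"name": "move_arm", "arguments": {
  "rows": [0,0,-1,0,0,0,1,0,0,0,0,0,0,1,0,0,0,0,0,0,1]
}}

```text
time: 15.2
position: [0.5158, 0.2006, 0.1316]
tool_rot: [0.605, 0.797, 0.0, 0.0]
ft_force: [-3.8, -1.1, 15.7]
grip_width: 0.0235
```

Call:
{"name": "move_arm", "arguments": {
  "rows": [0,0,-1,0,0,0,1,0,0,0,0,0,0,1,0,0,0,0,0,0,1]
}}

```text
time: 15.5
position: [0.5158, 0.2006, 0.1316]
tool_rot: [0.605, 0.797, 0.001, 0.001]
ft_force: [-5.6, -1.5, 22.7]
grip_width: 0.0235
```

```bash
python3 - <<'E'
from h import *
o,c=wsnap('w7.png'); print(o['time'],o['position'],o['ft_force'],o['moment'],o['grip_width']);R=Rot.from_quat(o['tool_rot']).as_matrix()
Xw=cloud(c).reshape(-1,3);Xt=(Xw-o['position'])@R*1000
m=(abs(Xt[:,2]-4.5)<4)&(abs(Xt[:,0])<60)&(abs(Xt[:,1])<45);q=Xt[m]
A=np.c_[q[:,:2],np.ones(len(q))];print('plane',np.linalg.lstsq(A,q[:,2],rcond=None)[0],'world z median',np.median(Xw[m][:,2]),cv2.minAreaRect(q[:,:2].astype(np.float32)))
m=(abs(Xw[:,2]-.104)<.006)&(abs(Xw[:,0]-.516)<.12)&(abs(Xw[:,1]-.2)<.1);print('jaw z',np.median(Xw[m][:,2]))
for n in ['side','scene']:
    c=snap(n,n+'7.png')
    a=c['color'][130:260,190:350] if n=='side' else c['color'][210:340,310:470]
    cv2.imwrite(f'pics/{n}7z.png',cv2.resize(a[:,:,::-1],None,fx=4.5,fy=4.5,interpolation=cv2.INTER_CUBIC))
E
```

```text
15.5 [0.5158 0.2006 0.1316] [-5.6379 -1.4549 22.7214] [-0.3744  1.1732 -0.0135] 0.023533335330312093
plane [0.0029 0.0009 4.9161] world z median 0.1264449653763771 ((-0.4514350891113281, 0.89581298828125), (62.45954132080078, 87.05209350585938), 89.94695281982422)
jaw z 0.10419317923714203
```

View pics/side7z.png

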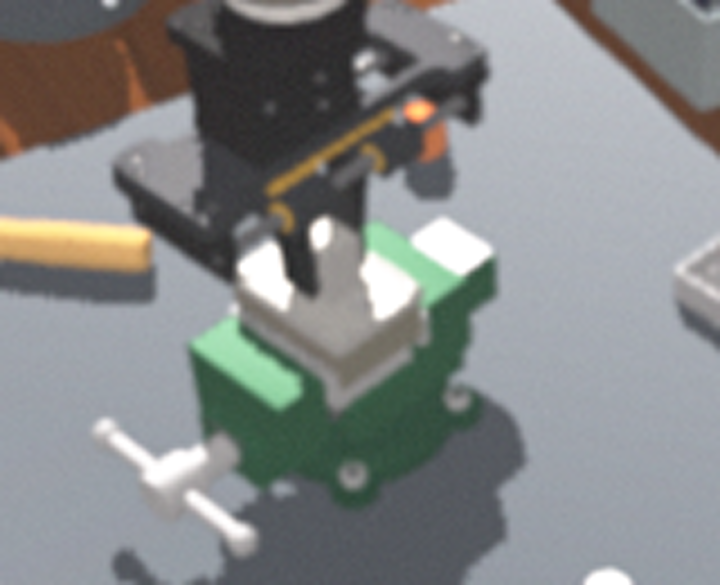

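View pics/w7.png

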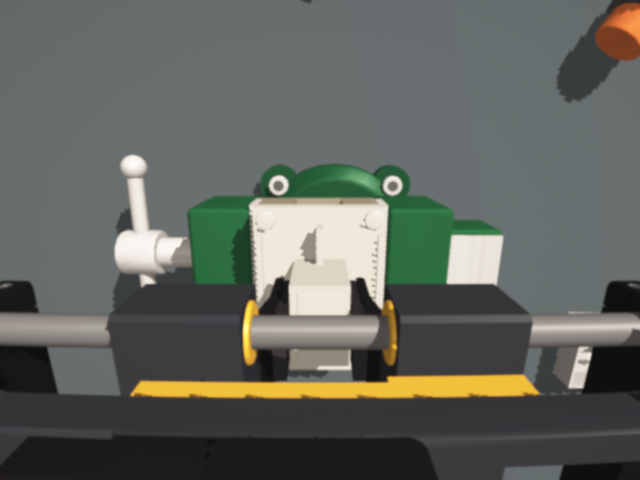

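Plate top reads 0.1264 (expected 0.126), level. The position no longer moves while the push rises to 23 N, so the cover is on its hard stop. Handing in while it is held.

```bash
python3 -c "
from rig import robot
print(robot.get_obs()['ft_force']); print(robot.hand_in())"
```

```text
[-5.93144043 -1.49938004 21.01365157]
the job is handed in; nothing more can be done
None
```

I pulled the cover straight up off the scrap latch, carried it to the vise and lowered it over the pivot and pawl pins. I then pressed it home against the fork's spring and handed the job in at about 15.5 s, still gripping and pressing.

Last checks:
- **Seating:** the plate top measured z = 0.1264, against 0.126 expected when home, and the plate was level within 0.3%.
- **Hard stop:** TCP height stayed at 0.1316 while the push rose from about 10 to 23 N (21 N when I handed in).
- **On the way down:** there was no contact force until the fork, which was met at its expected height.
- **Picture:** the side view shows the cover flush on the case.

No check failed. Three limits remain:
- A side force of about 6 N was there while pressing.
- The pins under the cover and the fork's joint reading could not be seen directly.
- I did not look again at the other things on the plate. The arm stayed well above them.

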